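# Close the three walnut pots with their own lids

### The job

Put each of the three dark walnut lids on the walnut pot of its own size, knob upwards and fully seated with its disc flat on the rim. Leave the pots standing where they are, and leave the pale lids, the wax tin and the brush alone.

Things in the scene. Friction and masses are not known exactly. Their poses are not given: they have to be found in the camera images.
- lid_small: Small dark walnut lid (pale ring round its knob), loose, under 0.1 kg. Its underside is a tapered plug, 30 mm across at the very bottom and 42 mm at 7 mm height, on which it stands upright on the bench; above that a disc 60 mm in diameter from 7 to 16 mm height (12.5 mm at its edge), and on top a central upright round knob 21 mm in diameter from 16 to 46 mm height, by which it is picked up. Origin: centre of the plug's underside; z up through the knob.
- lid_medium: Medium dark walnut lid (pale ring round its knob), loose, under 0.1 kg. Its underside is a tapered plug, 48 mm across at the very bottom and 60 mm at 7 mm height, on which it stands upright on the bench; above that a disc 78 mm in diameter from 7 to 16 mm height (12.5 mm at its edge), and on top a central upright round knob 21 mm in diameter from 16 to 46 mm height, by which it is picked up. Origin: centre of the plug's underside; z up through the knob.
- lid_large: Large dark walnut lid (pale ring round its knob), loose, under 0.1 kg. Its underside is a tapered plug, 66 mm across at the very bottom and 78 mm at 7 mm height, on which it stands upright on the bench; above that a disc 96 mm in diameter from 7 to 16 mm height (12.5 mm at its edge), and on top a central upright round knob 21 mm in diameter from 16 to 46 mm height, by which it is picked up. Origin: centre of the plug's underside; z up through the knob.
- pot_small: Small round open pot of dark walnut, loose, standing upright; outer diameter 60 mm, the same as its lid's disc, height 60 mm, wall 5 mm, so the mouth is 50 mm wide. Origin: centre of its underside; z up. With its lid fully seated, the lid's disc rests on the rim and the lid's origin is 53 mm above the pot's origin.
- pot_medium: Medium round open pot of dark walnut, loose, standing upright; outer diameter 78 mm, the same as its lid's disc, height 60 mm, wall 5 mm, so the mouth is 68 mm wide. Origin: centre of its underside; z up. With its lid fully seated, the lid's disc rests on the rim and the lid's origin is 53 mm above the pot's origin.
- pot_large: Large round open pot of dark walnut, loose, standing upright; outer diameter 96 mm, the same as its lid's disc, height 60 mm, wall 5 mm, so the mouth is 86 mm wide. Origin: centre of its underside; z up. With its lid fully seated, the lid's disc rests on the rim and the lid's origin is 53 mm above the pot's origin.
- pale_small: Small pale ash lid (dark ring round its knob), not part of this set; same shape and size as the small walnut lid (60 mm disc, 46 mm high). Stays where it is. Origin: centre of its underside.
- pale_large: Large pale ash lid (dark ring round its knob), not part of this set; same shape and size as the large walnut lid (96 mm disc, 46 mm high). Stays where it is. Origin: centre of its underside.
- wax_tin: Round yellow wax tin with a flat yellow lid, 71 mm in diameter, 42 mm high; stays where it is. Origin: centre of its underside.
- brush: Small flat brush lying on the bench, red handle, black bristles, 162 mm long, 34 mm wide, 18 mm high; stays where it is. Origin: on the bench under the brush, about its middle; x along it to the bristles.
Mind the look-alikes: they are no part of the job. What is shaped like the pot_small but purple is not meant. What is shaped like the lid_small but pink is not meant.

How it is judged:
At the end, for the whole second after the job is handed in: Each walnut lid sits on the pot of its own size: centres within 8 mm, lid origin 50 to 56 mm above the pot's origin, lid and pot upright within 0.06 rad, pot on the bench within 40 mm of where it began, all released and at rest; pale lids, tin and brush within 20 mm of where they began (horizontal distance between lid_small and pot_small below 0.008 m and z of lid_small in the frame of pot_small between 0.05 and 0.056 m and angle between each of lid_small, pot_small, lid_medium, pot_medium, lid_large, pot_large's own z axis and vertical below 0.06 rad and height (world z) of each of pot_small, pot_medium, pot_large below 0.005 m and linear speed of each of lid_small, pot_small, lid_medium, pot_medium, lid_large, pot_large below 0.02 m/s and contact force between each of lid_small, lid_medium, lid_large and the fingers below 0.1 N and distance of each of pot_small, pot_medium, pot_large from where it was at the start of the episode below 0.04 m and horizontal distance between lid_medium and pot_medium below 0.008 m and z of lid_medium in the frame of pot_medium between 0.05 and 0.056 m and horizontal distance between lid_large and pot_large below 0.008 m and z of lid_large in the frame of pot_large between 0.05 and 0.056 m and distance of each of pale_small, pale_large, wax_tin, brush from where it was at the start of the episode below 0.02 m); the robot touches nothing.
It fails at once if a pale lid is moved more than 20 mm (distance of any of pale_small, pale_large from where it was at the start of the episode above 0.02 m).
It fails at once if the wax tin or the brush is moved more than 20 mm (distance of any of wax_tin, brush from where it was at the start of the episode above 0.02 m).
It fails at once if a pot is shifted more than 40 mm (distance of any of pot_small, pot_medium, pot_large from where it was at the start of the episode above 0.04 m).
It fails at once if a pot is tipped beyond 0.35 rad (angle between any of pot_small, pot_medium, pot_large's own z axis and vertical above 0.35 rad).
It also fails if it takes over 88 s, if anything falls off the work surface, if the arm or the gripper's body presses on something with over 40 N, if the wrist force passes 120 N, or if a joint passes its speed limit or range.

### The arm

A 6-joint arm with a two-finger parallel gripper is mounted at the origin on the work surface. World frame = base frame: x ahead of the robot, y to its left, z up, the work surface at z = 0. Lengths are in m, angles in rad, forces in N, time in s.
With the tool pointing down it reaches from about 0.275 to 0.825 m from the base axis. Payload 4.9 kg.
Tool frame: the origin (TCP) lies midway between the tips of the shut fingers; the grasp point (between the pads) lies 19 mm behind it (bot.grip_depth is the distance from the TCP to the grasp point, in m); z points along the fingers, y is the line along which they close (so a half turn about z gives the same grasp; the last joint's range is limited). The gripper opens to 85 mm and grips with 20 to 120 N. Pads are 22 mm wide; open, the fingers measure 114 mm over their backs; the gripper's body (76 mm by 85 mm) begins 54 mm behind the grasp point. The pads swing forward as they close: fully open they stand 13 mm farther back than shut.
Start: joints at [1.197, 0.326, -0.193, 1.052, 0, 1.437], TCP at [0.131, 0.534, 0.204] pointing down, gripper open.
Joint ranges: [-2.65, 2.65], [-0.97, 1.79], [-1.3, 1.35], [-1.93, 2.1], [-1.47, 1.37], [-3.14, 3.14]. Speed limits (rad/s): [2.57, 2.57, 3.14, 3.14, 3.14, 3.14].

### API

Orientations are given as a unit quaternion [w, x, y, z].
In Python, from cell import bot gives the robot as it stands. Calls block until the motion is done:
- bot.move_pose(position, orientation): joint-space move of the TCP to a pose.
- bot.move_linear(position, speed=0.15, rotation=None, until_force=None): straight line of the TCP; rotation=None keeps the orientation; speed is the mean speed in m/s. With until_force (N) it stops when the force on the tool has changed by that much, and returns True; else False.
- bot.goto_joints(angles): joint-space move.
- bot.set_gripper(opening, grasp_force=None): opening from 0.0 (shut) to 1.0 (fully open); grasp_force is the grip in N (None keeps the last); returns when the fingers have stopped.
- bot.wait(seconds).
- bot.solve_ik(position, orientation): joint angles nearest the present ones, or None.
- bot.camera(name): name is "side" or "top" or "wrist"; returns the picture (384x512x3 uint8, red, green, blue); there is no depth.
- bot.calibration(name): a dict with "mtx" (3x3 intrinsics, pixels), "extrinsics" (4x4, takes a point from world to camera coordinates); the wrist camera has in their place "hand_eye" (4x4, takes a point from camera to tool coordinates, whose origin is the TCP and whose axes are the flange's). Camera axes: x right, y down, z forward; pixel columns grow to the right and rows downward; lengths in m; the calibration is good to about 2 mm. A picture is of the moment at which its call begins: read the wrist's pose just before it. calibration takes no time and is no camera call.
A pose or a line that the arm cannot do raises bot.PlanningError and nothing moves.
- bot.close_job(): hands the job in; it is judged then, once.
Trained networks look in the newest picture that a camera, given by its name, has taken for a name from the list of things; names that differ only in an ending like _2 or _b are one class to them, and where a whole thing is asked for, a point or a joint stands for the part that bears it (a point fixed in the world has none). Each returns a list of dicts, best first, with "confidence" (0 to 1); they miss things now and then, are a little off and sometimes report something else, mostly with a low value. They report only what shows in the picture. A call takes as long as a camera call. They do not tell look-alikes from the thing itself.
- bot.search_frame(camera, thing): "bbox" ([left, top, width, height] in pixels, round what is visible of it).
Readings, each from a call of its own:
- bot.read_clock(): time.
- bot.read_joint_positions(): joint angles.
- bot.read_joint_vel(): joint speeds.
- bot.read_joint_efforts(): joint torques, N m.
- bot.read_position(): TCP position.
- bot.read_tool_rot(): TCP orientation.
- bot.read_ft_force(): force on the tool from outside, world axes, zero at the start.
- bot.read_moment(): the same for the moment, N m.
- bot.read_gripper_width(): opening from 0.0 (shut) to 1.0 (fully open).
- bot.read_finger_force(): force on a finger pad.
Only numpy, scipy, OpenCV 4.12 (cv2) and the standard library are available. Lean on these libraries where they do the work, as an engineer would, in place of code of your own. Each camera call takes 0.05 s, during which the arm holds its last target. There are 200 camera calls.

## Working session

There is one attempt and no reset: what is moved stays moved. The work goes in short steps, each a Python script; the robot and the scene stay as the last script left them, time stands still between calls to the robot, and variables do not carry over. Pictures are saved under pics/ and viewed, at most 14 in all, crops included, and the job is handed in when it is done.

```bash
mkdir -p pics; python3 - <<'E'
from cell import bot
import cv2,numpy as np
for c in("top","side"):
    im=bot.camera(c); cv2.imwrite(f"pics/{c}0.png",im[:,:,::-1])
    k=bot.calibration(c); print(c,k["mtx"].round(1).tolist(),k["extrinsics"].round(4).tolist())
    for t in["lid_small","lid_medium","lid_large","pot_small","pot_medium","pot_large","pale_small","pale_large","wax_tin","brush"]:
        print(t,[(np.round(d["bbox"]).tolist(),round(d["confidence"],2)) for d in bot.search_frame(c,t)])
print(bot.calibration("wrist"),bot.read_tool_rot(),bot.read_clock())
E
```

```text
top [[347.8, 0.0, 255.7], [0.0, 347.8, 195.1], [0.0, 0.0, 1.0]] [[0.0065, -0.9998, -0.0196, 0.0042], [-0.9922, -0.004, -0.1249, 0.5436], [0.1248, 0.0202, -0.992, 0.9712], [0.0, 0.0, 0.0, 1.0]]
lid_small [([247.0, 220.0, 21.0, 20.0], 0.9), ([270.0, 249.0, 20.0, 24.0], 0.88)]
lid_medium [([298.0, 211.0, 26.0, 26.0], 0.83), ([244.0, 152.0, 33.0, 35.0], 0.4)]
lid_large [([180.0, 209.0, 35.0, 32.0], 0.85)]
pot_small [([317.0, 122.0, 25.0, 26.0], 0.94)]
pot_medium [([174.0, 159.0, 30.0, 26.0], 0.66), ([318.0, 155.0, 26.0, 27.0], 0.38)]
pot_large [([128.0, 218.0, 39.0, 31.0], 0.82), ([370.0, 154.0, 29.0, 24.0], 0.62)]
pale_small [([356.0, 219.0, 23.0, 22.0], 0.76), ([174.0, 158.0, 31.0, 27.0], 0.41), ([245.0, 153.0, 35.0, 34.0], 0.24)]
pale_large [([244.0, 153.0, 38.0, 34.0], 0.74)]
wax_tin [([372.0, 152.0, 28.0, 26.0], 0.89), ([250.0, 222.0, 18.0, 17.0], 0.59)]
brush [([250.0, 221.0, 17.0, 15.0], 0.74), ([131.0, 146.0, 20.0, 52.0], 0.68), ([372.0, 151.0, 26.0, 28.0], 0.49)]
side [[444.4, 0.0, 243.3], [0.0, 444.4, 195.2], [0.0, 0.0, 1.0]] [[0.8368, -0.5473, -0.0123, -0.4457], [-0.4039, -0.6
[... 613 characters left out ...]
[340.0, 261.0, 36.0, 28.0], 0.63)]
brush [([184.0, 125.0, 48.0, 16.0], 0.68), ([302.0, 219.0, 26.0, 31.0], 0.32)]
{'mtx': array([[299.29787287,   0.        , 258.02744976],
       [  0.        , 299.29787287, 191.69441603],
       [  0.        ,   0.        ,   1.        ]]), 'hand_eye': array([[ 9.80989493e-04, -9.59990061e-01, -2.80032356e-01,
         7.04419456e-02],
       [ 9.99999519e-01,  9.38766027e-04,  2.84906237e-04,
        -2.41659368e-04],
       [-1.06222935e-05, -2.80032501e-01,  9.59990520e-01,
        -1.69972577e-01],
       [ 0.00000000e+00,  0.00000000e+00,  0.00000000e+00,
         1.00000000e+00]])} [-2.65366278e-07  1.19617177e-01  9.92820089e-01 -3.05867332e-05] 1.1
```

```bash
python3 - <<'E'
import cv2
a=cv2.imread("pics/top0.png"); b=cv2.imread("pics/side0.png")
cv2.imwrite("pics/t1.png",cv2.resize(a[100:290,110:420],None,fx=2.5,fy=2.5,interpolation=2))
cv2.imwrite("pics/s1.png",cv2.resize(b[110:330,130:390],None,fx=2.6,fy=2.6,interpolation=2))
E
```

```text
(no output)
```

View pics/t1.png

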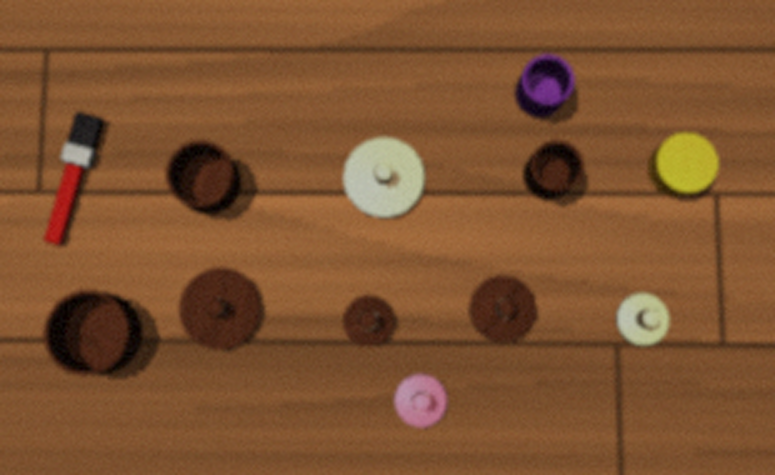

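View pics/s1.png

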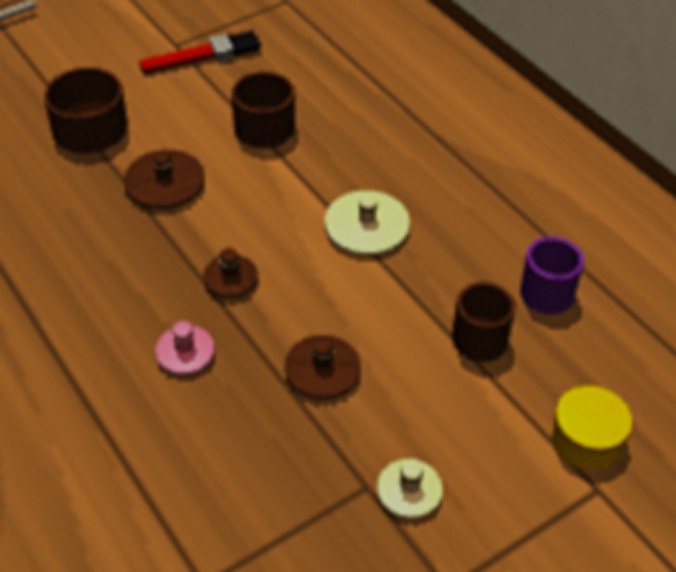

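The three walnut pots are in the top crop at (95,332) large, (204,177) medium and (554,171) small. The walnut lids are at (222,309) large, (503,308) medium and (370,321) small. The purple pot and pink lid are the decoys. Next I'll refine each position with the wrist camera by fitting a known-radius circle.

```bash
cat > h.py <<'E'
from cell import bot
import cv2,numpy as np
from scipy.optimize import minimize
from scipy.spatial.transform import Rotation as R
from scipy.ndimage import map_coordinates
Q=[0,0,1,0]
RAD=dict(small=.030,medium=.039,large=.048)
def ray(c,uv,z):
    k=bot.calibration(c); E=np.linalg.inv(k["extrinsics"]); d=E[:3,:3]@np.linalg.inv(k["mtx"])@[*uv,1]
    return E[:3,3]+d*(z-E[2,3])/d[2]
def wcam():
    p=bot.read_position(); q=bot.read_tool_rot(); T=np.eye(4); T[:3,3]=p; T[:3,:3]=R.from_quat(q,scalar_first=True).as_matrix()
    im=bot.camera("wrist"); k=bot.calibration("wrist")
    return im,k["mtx"],np.linalg.inv(T@k["hand_eye"])
def proj(P,K,E):
    c=P@E[:3,:3].T+E[:3,3]; u=c@K.T; return u[:,:2]/u[:,2:]
A=np.linspace(0,2*np.pi,90,endpoint=False); C=np.c_[np.cos(A),np.sin(A),0*A]
def fit(im,K,E,xy,r,z,span=.03):
    g=cv2.GaussianBlur(im,(0,0),1).astype(float).mean(2)
    def smp(xy,r): u=proj(C*r+[*xy,z],K,E); return map_coordinates(g,[u[:,1],u[:,0]],order=1,mode="nearest")
    def s(p): # dark inside, lighter outside; clipped so that single strong edges do not rule
        return -np.clip(smp(p,r+.002)-smp(p,r-.002),-5,25).mean()
    G=[(xy[0]+a,xy[1]+b) for a in np.arange(-span,span+.001,.002) for b in np.arange(-span,span+.001,.002)]
    b=min(G,key=s); m=minimize(s,b,method="Nelder-Mead",options=dict(initial_simplex=[b,(b[0]+.002,b[1]),(b[0],b[1]+.002)]))
    return m.x,-m.fun
def look(kind,size,xy,h=.07,save=None):
    z=.0125 if kind=="lid" else .060
    bot.move_pose([*xy,z+h],Q); im,K,E=wcam()
    c,s=fit(im,K,E,xy,RAD[size],z)
    o=im[:,:,::-1].copy(); cv2.polylines(o,[proj(C*RAD[size]+[*c,z],K,E).astype(np.int32)],True,(0,255,0),1)
    if save: cv2.imwrite(f"pics/{save}.png",o)
    print(kind,size,np.round(c,4),"guess",np.round(xy,4),"score",round(s,1)); return c
E
python3 - <<'E'
from h import *
pix={("lid","large"):(222,309),("lid","medium"):(503,308),("lid","small"):(370,321),("pot","large"):(95,332),("pot","medium"):(204,177),("pot","small"):(554,171)}
import json; g={}
for (k,s),(u,v) in pix.items():
    p=ray("top",(110+u/2.5,100+v/2.5),.0125 if k=="lid" else .06); g[k+s]=p[:2].tolist()
    print(k,s,p.round(3),bot.solve_ik([*p[:2],.02 if k=="lid" else .07],Q),bot.solve_ik([*p[:2],.15],Q) is not None)
json.dump(g,open("g.json","w"))
look("lid","large",g["lidlarge"],save="w1"); look("pot","large",g["potlarge"],save="w2"); print(bot.read_clock())
cv2.imwrite("pics/w12.png",cv2.resize(np.hstack([cv2.imread("pics/w1.png"),cv2.imread("pics/w2.png")]),(800,300)))
E
```

```text
lid large [0.461 0.174 0.012] [ 0.21077051  0.43503852 -0.57453734  0.56122047  0.          0.21077051] True
lid medium [ 0.464 -0.155  0.012] [-0.47254411  0.42987829 -0.58380977  0.55710827  0.         -0.47254411] True
lid small [0.448 0.    0.012] [-0.16429988  0.37103397 -0.68750436  0.51225801  0.         -0.16429988] True
pot large [0.433 0.307 0.06 ] [ 0.47773634  0.42139087 -0.42790088  0.72150458  0.          0.47773634] True
pot medium [0.609 0.19  0.06 ] [ 0.18651735  0.5954356  -0.12247112  0.8528896   0.          0.18651735] True
pot small [ 0.617 -0.208  0.06 ] [-0.43789552  0.61751621 -0.08178583  0.87149428  0.         -0.43789552] True
lid large [0.463  0.1767] guess [0.4614 0.174 ] score 24.2
pot large [0.4319 0.318 ] guess [0.4329 0.307 ] score 24.7
3.6667
```

View pics/w12.png

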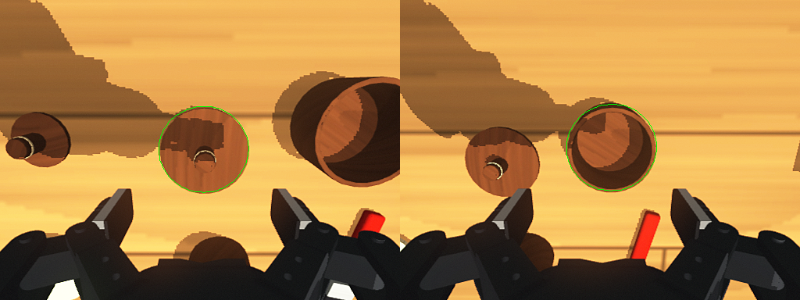

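The circles lie well on the large lid's disc edge at (204,150) and the large pot's rim at (612,147). I'll pick and place the large lid.

```bash
cat >> h.py <<'E'
def place(size,g,lid=None,pot=None):
    if lid is None: lid=look("lid",size,g["lid"+size],save="l"+size)
    if pot is None: pot=look("pot",size,g["pot"+size],save="p"+size)
    bot.move_pose([*lid,.10],Q); bot.move_linear([*lid,.022],.1)
    bot.set_gripper(0,30); print("width",bot.read_gripper_width(),"force",bot.read_finger_force())
    bot.move_linear([*lid,.17],.15)
    bot.move_pose([*pot,.17],Q); bot.move_linear([*pot,.095],.15)
    hit=bot.move_linear([*pot,.071],.03,until_force=4); p=bot.read_position(); print("hit",hit,"z",p[2],bot.read_ft_force().round(2) if hasattr(bot.read_ft_force(),'round') else bot.read_ft_force())
    bot.set_gripper(.5); bot.move_linear([p[0],p[1],.17],.15)
    bot.set_gripper(1.0)
    bot.move_linear([pot[0],pot[1],.14],.15)
    im,K,E=wcam(); o=im[:,:,::-1].copy(); cv2.polylines(o,[proj(C*RAD[size]+[*pot,.0655],K,E).astype(np.int32)],True,(0,255,0),1)
    print("lid now",fit(im,K,E,pot,RAD[size],.0655,.012),"pot",pot,bot.read_clock()); cv2.imwrite(f"pics/done_{size}.png",o)
E
python3 - <<'E'
from h import *; import json
place("large",json.load(open("g.json")),np.array([.463,.1767]),np.array([.4319,.318]))
E
```

```text
width 0.001378411274489201 force 0.0
hit False z 0.07110175246797906 [ 0.86 -0.58  0.23]
lid now (array([0.43150491, 0.31816039]), np.float64(24.29810952615637)) pot [0.4319 0.318 ] 11.5333
```

View pics/done_large.png

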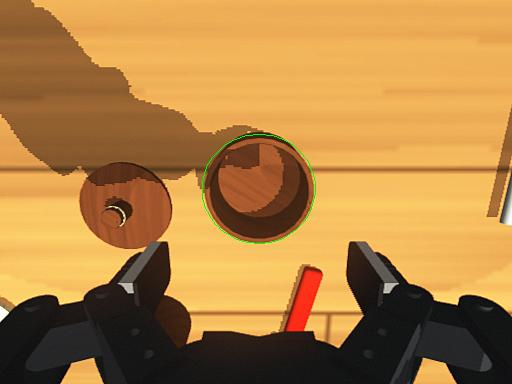

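The grip missed: the fingers shut fully, and the picture shows the pot at (258,188) still open and the lid on the bench at (125,205). I'll look at the lid again and descend in a checked way.

```bash
python3 - <<'E'
from h import *
c=look("lid","large",[.463,.1767],save="w3")
bot.move_linear([*c,.05],.1); a=wcam()[0]; bot.move_linear([*c,.022],.1); print(bot.read_position(),bot.read_ft_force()); b=wcam()[0]
s=bot.camera("side"); cv2.imwrite("pics/x.png",cv2.resize(np.hstack([a,b])[:,:,::-1],(800,300)))
cv2.imwrite("pics/x2.png",cv2.resize(s[100:260,110:310,::-1],None,fx=3,fy=3,interpolation=2))
E
```

```text
lid large [0.4628 0.1765] guess [0.463  0.1767] score 24.3
[0.46278708 0.17650291 0.02213235] [-0.0472055  -0.70108766  1.75011299]
```

View pics/x.png

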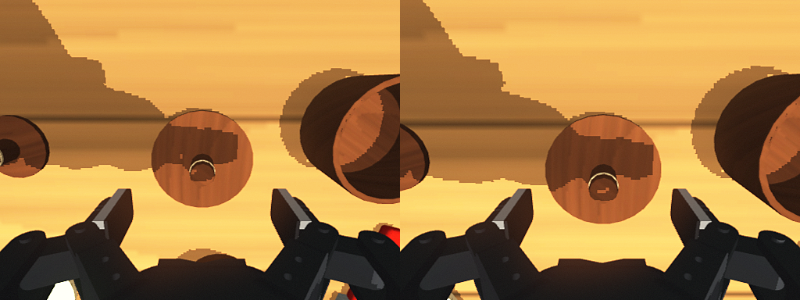

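View pics/x2.png

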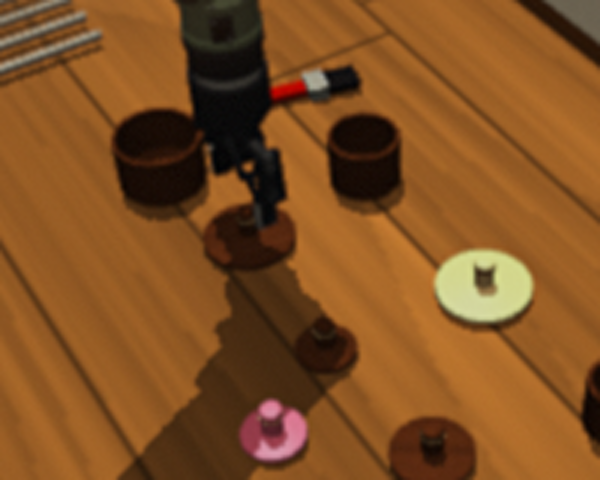

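In the side crop, the open fingertips at (220,170) and (265,225) seem high or behind relative to the knob at (245,215). I'll close here and look at the shut tips.

```bash
python3 - <<'E'
from h import *
print(bot.set_gripper(0,30), bot.read_gripper_width(),bot.read_finger_force())
im,K,E=wcam(); p=bot.read_position(); print("tcp px wrist",proj(np.array([p]),K,E))
s=bot.camera("side"); k=bot.calibration("side"); P=np.array([p,[p[0],p[1],.046]])
print("side px of tcp,knob top",(proj(P,k["mtx"],k["extrinsics"])-[160,130])*4)
x=cv2.resize(s[130:230,160:260,::-1],None,fx=4,fy=4,interpolation=2)
cv2.imwrite("pics/y.png",np.hstack([cv2.resize(im[:,:,::-1],(400,300)),x[50:350]]))
E
```

```text
False -0.0009915516273840972 0.0
tcp px wrist [[258.6012971 224.5761829]]
side px of tcp,knob top [[130.4160775  182.65841483]
 [127.39268252 159.7269566 ]]
```

View pics/y.png

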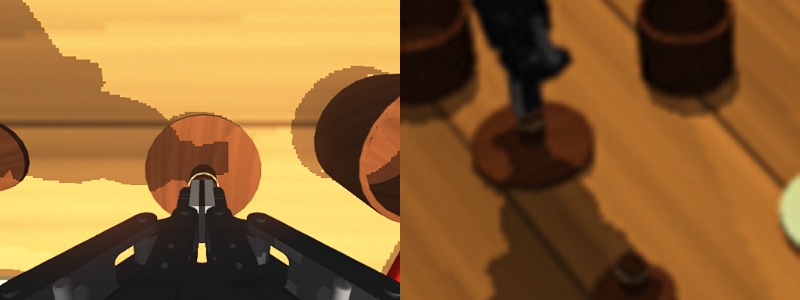

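The shut tips are at (202,178) in the wrist view and (530,115) in the side view. They look to be above the knob, higher than the TCP reading implies. I'll probe downwards gently with the fingers shut to measure that.

```bash
python3 - <<'E'
from h import *
p=bot.read_position(); print(p,bot.read_tool_rot(),bot.read_joint_positions())
f=bot.read_ft_force(); print(f, bot.read_gripper_width())
print(bot.move_linear([p[0],p[1],.004],.015,until_force=3), bot.read_position(),bot.read_ft_force(),bot.read_clock())
im=wcam()[0]; s=bot.camera("side")
bot.move_linear([p[0],p[1],.06],.1)
x=cv2.resize(s[130:230,160:260,::-1],None,fx=4,fy=4,interpolation=2)
cv2.imwrite("pics/z.png",np.hstack([im[100:300,160:360,::-1].repeat(2,0).repeat(2,1),x]))
E
```

```text
[0.46280174 0.17652659 0.02196648] [-4.73795147e-05 -2.46593493e-05  9.99999999e-01 -1.02024848e-05] [ 2.15254484e-01  4.35247828e-01 -5.66932811e-01  5.68712618e-01
  3.03698620e-07  2.15205165e-01]
[-0.07832193 -0.45814058  0.52175514] 0.0010037809081774268
True [0.46292752 0.17654105 0.01864094] [-0.26505736  0.63847923  5.03529742] 14.6583
```

View pics/z.png

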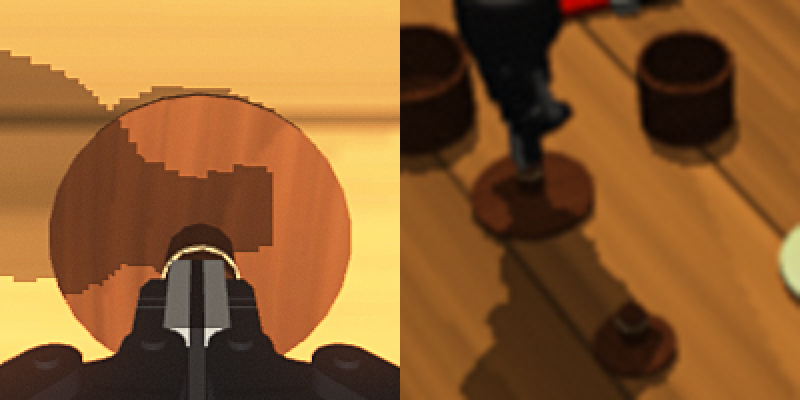

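The tips meet the knob top, which is at z=0.046, when the reported TCP is z=0.0186. The ring at (200,250) fits z≈0.043, so the real tips end about 27 mm above the reported TCP. I'll lower the grasp by that amount, with a force guard and a width check.

```bash
python3 - <<'E'
from h import *
p=[.4628,.1765]
bot.set_gripper(1.0); bot.move_linear([*p,.02],.1)
for z in (.008,-.004):
    hit=bot.move_linear([*p,z],.04,until_force=3)
    print(z,hit,bot.read_position()[2])
    if hit: break
    bot.set_gripper(0,30); w=bot.read_gripper_width(); print("w",w,bot.read_finger_force())
    if z>0: bot.set_gripper(1.0)
im=wcam()[0]; cv2.imwrite("pics/a1.png",im[:,:,::-1]); print(bot.read_clock())
E
```

```text
0.008 False 0.00781848646111269
w 0.22513933996597152 29.231468439102173
-0.004 False -0.004429193640958062
w 0.23352788578200692 29.280103147029877
19.4917
```

View pics/a1.png

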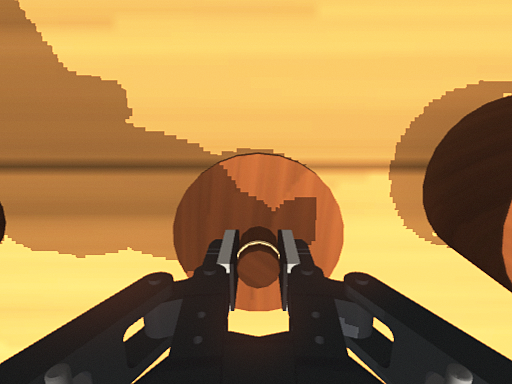

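The large lid's knob at (258,265) is now firmly between the pads, and the opening of 0.234 × 85 mm ≈ 20 mm matches it. I'll carry it to the large pot.

```bash
python3 - <<'E'
s=open("h.py").read(); i=s.index("def place(")
open("h.py","w").write(s[:i]+'''ZG=-.004
def carry(size,lid,pot):
    bot.move_linear([*lid,.10],.15); print("held",bot.read_gripper_width())
    bot.move_pose([*pot,.10],Q); bot.move_linear([*pot,.066],.15)
    hit=bot.move_linear([*pot,ZG+.0535],.03,until_force=5); p=bot.read_position(); print("hit",hit,"z",p[2])
    bot.set_gripper(.6); bot.move_linear([p[0],p[1],.135],.15); bot.set_gripper(1.0)
    im,K,E=wcam(); c,sc=fit(im,K,E,pot,RAD[size],.0655,.012)
    o=im[:,:,::-1].copy(); cv2.polylines(o,[proj(C*RAD[size]+[*c,.0655],K,E).astype(np.int32)],True,(0,255,0),1)
    print("lid now",c.round(4),round(sc,1),"pot",np.round(pot,4),"t",bot.read_clock()); cv2.imwrite(f"pics/done_{size}.png",o)
def pick(lid):
    bot.move_linear([*lid,.05],.15); hit=bot.move_linear([*lid,ZG],.06,until_force=4)
    bot.set_gripper(0,30); w=bot.read_gripper_width(); print("pick hit",hit,"w",w,bot.read_position()[2]); return not hit and .18<w<.3
''')
E
python3 - <<'E'
from h import *
carry("large",np.array([.4628,.1765]),np.array([.4319,.318]))
E
```

```text
held 0.23593764099540737
hit True z 0.049210362615287474
lid now [0.431  0.3179] 24.0 pot [0.4319 0.318 ] t 23.55
```

View pics/done_large.png

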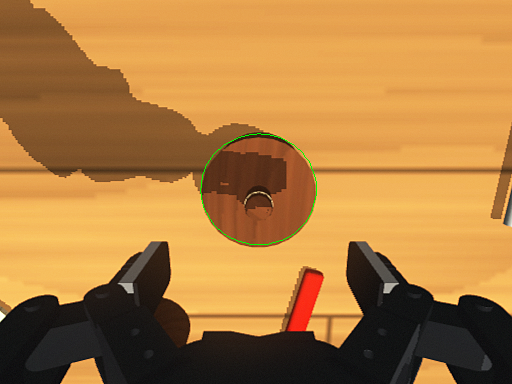

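The large lid is seated and centred at (258,190), with its disc circle matching the rim height. Now the medium lid, then the small one.

```bash
python3 - <<'E'
from h import *; import json
g=json.load(open("g.json"))
for s in("medium","small"):
    pot=look("pot",s,g["pot"+s],save="p"+s); lid=look("lid",s,g["lid"+s],save="l"+s)
    if not pick(lid): break
    carry(s,lid,pot)
f=["pmedium","lmedium","done_medium","psmall","lsmall","done_small"]
cv2.imwrite("pics/all.png",np.vstack([np.hstack([cv2.resize(cv2.imread(f"pics/{n}.png"),(266,200),interpolation=3) for n in f[k:k+3]]) for k in(0,3)]))
E
```

```text
pot medium [0.6109 0.1961] guess [0.6094 0.1899] score 23.8
lid medium [ 0.4641 -0.1541] guess [ 0.4644 -0.1547] score 24.7
pick hit False w 0.23147374297791523 -0.003827348916656502
held 0.23132148397961008
hit True z 0.049159515581429
lid now [0.6104 0.1959] 24.1 pot [0.6109 0.1961] t 32.8
pot small [ 0.6193 -0.2112] guess [ 0.6174 -0.2078] score 23.6
lid small [0.4489 0.0032] guess [4.484e-01 3.000e-04] score 24.4
pick hit False w 0.2278879922987919 -0.003830643736342544
held 0.23104231974051356
hit False z 0.04960993701990267
lid now [ 0.6207 -0.2117] 20.6 pot [ 0.6193 -0.2112] t 42.0833
```

View pics/all.png

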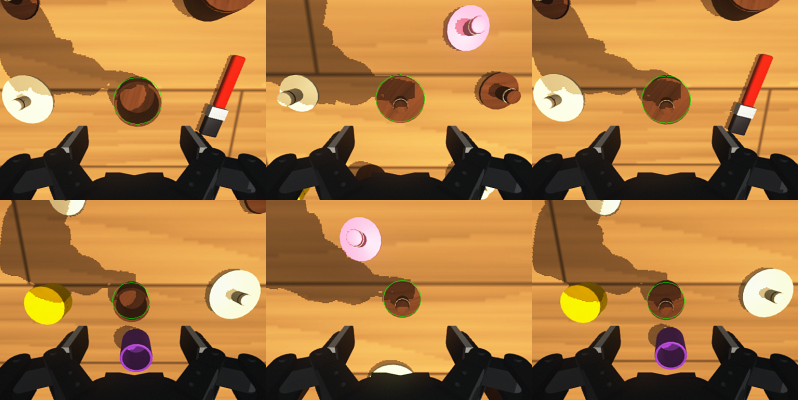

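The medium lid is seated: its circle is centred at (665,100) and it touched down at the expected height. The small one at (666,300) scored a bit lower, so I'll check it up close.

```bash
python3 - <<'E'
from h import *
bot.move_linear([.6193,-.2112,.16],.15)
a=cv2.imread("pics/done_small.png")[140:240,200:320]
bot.move_pose([.45,0,.3],Q); s=bot.camera("side")[:,:,::-1]
cv2.imwrite("pics/fin.png",np.hstack([cv2.resize(a,(360,300),interpolation=2),cv2.resize(s[120:260,140:345],(439,300),interpolation=2)]))
b=s[190:240,295:355]; cv2.imwrite("pics/fin2.png",cv2.resize(b,None,fx=8,fy=8,interpolation=2))
E
```

```text
(no output)
```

View pics/fin.png

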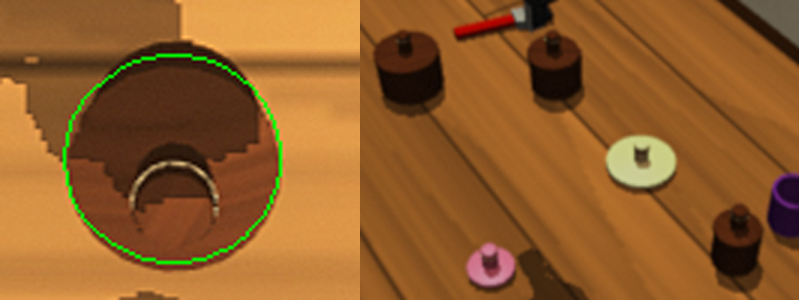

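View pics/fin2.png

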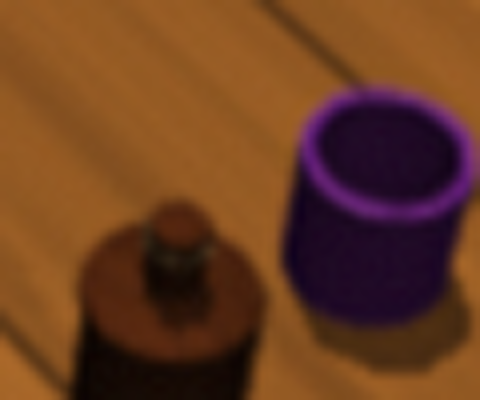

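All three lids sit flush, knob up. The small one at (175,290) shows its disc level with the pot's outline, so I'm handing in.

```bash
python3 -c "
from cell import bot
print(bot.close_job())"
```

```text
the job is handed in; nothing more can be done
None
```

I put all three walnut lids on their own pots, knob up and seated flat in the final pictures, and handed the job in; it returned no verdict, so I can't confirm it passed.

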